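# Find the lane left on at the tube incubator

## Robot

A 6-joint arm with a two-finger parallel gripper is mounted at the origin on the work surface. World frame = base frame: x ahead of the robot, y to its left, z up, the work surface at z = 0. Lengths are in m, angles in degrees, forces in N, time in s.
With the tool pointing down it reaches from about 0.25 to 0.725 m from the base axis. Payload 9.7 kg.
Tool frame: the origin (TCP) lies midway between the tips of the shut fingers; the grasp point (between the pads) lies 19 mm behind it; z points along the fingers, y is the direction in which the jaws open and shut (so a half turn about z gives the same grasp; the last joint's range is limited). The gripper opens to 85 mm and grips with 20 to 120 N. Pads are 22 mm wide; open, the fingers measure 114 mm over their backs; the gripper's body (76 mm by 85 mm) begins 54 mm behind the grasp point. The pads swing forward as they close: fully open they stand 13 mm farther back than shut.
Start: joints at [-68.526, 4.979, 10.078, 95.1, 0, 90], TCP at [0.201, -0.512, 0.231] pointing down, gripper open.
Joint ranges: [-179.16, 179.16], [-48.56, 103.87], [-65.8, 70.77], [-126.05, 130.52], [-82.76, 87.17], [-180, 180]. Speed limits (degrees/s): [127.2, 127.2, 147.25, 180, 180, 180].

## Interface

Orientations are given as [roll, pitch, yaw] about the fixed x, y, z axes, in that order (R = Rz(yaw) Ry(pitch) Rx(roll)).
In Python, from workcell import bot, camera, recognise gives the robot as it stands. The module is installed in compiled form; this text tells all that it offers.
- The arm moves only by the tool apply_moves, never from a script. Its argument "targets" is one flat list of numbers, 7 for each row, row after row: the shift along the world's x, y, z in units of 30 mm (1.0 is 30 mm), then the turn, a rotation vector about the world's x, y, z in units of 6 degrees (1.0 is 6 degrees), then the opening, from 0 (shut) to 1 (fully open). A call has 1 to 5 rows; each row is the pose to reach, as a shift and turn from the pose commanded when the call began; what a row does not reach only later rows make up. A row lasts 1/10 s, in which the tool goes at most 50 mm and 8.59 degrees, less where a joint would pass 70% of its speed; a pose out of reach is approached as far as the arm can. A call with a gripper value outside its range is refused whole. The fingers move at their own pace and stop on an object; "newtons" is the grip in N (left out, the last holds). Time passes only in rows, so rows that repeat a pose let the fingers close. It gives the time, the measured TCP pose, the force and the opening at its end, in the units of the state.
- bot.get_obs(): the state, without advancing time (a new reading comes with each control period).
- camera(name): name is "scene" or "top" or "wrist"; returns a dict with "img" (420x560x3 uint8, red, green, blue), "intrinsics" (3x3 intrinsics, pixels), "origin" and "rotation" of the camera in the world. Camera axes: x right, y up, looking along -z (the intrinsics and any distortion apply to the point x, -y, -z); pixel columns grow to the right and rows downward; lengths in m; the calibration is good to about 2 mm. A picture is of the moment at which its call begins. There is no depth.
- bot.job_done(): hands the job in, once; it reports no verdict.
Trained networks look in the newest picture that a camera, given by its name, has taken for a name from the list of things; names that differ only in an ending like _2 or _b are one class to them, and where a whole thing is asked for, a point or a joint stands for the part that bears it (a point fixed in the world has none). Each returns a list of dicts, best first, with "conf" (0 to 1); they miss things now and then, are a little off and sometimes report something else, mostly with a low value. They report only what shows in the picture. A call takes as long as a camera call.
- recognise(query, camera): "box" ([left, top, right, bottom] in pixels, round what is visible of it).
The state is a dict: "time": time; "q": joint angles; "qd": joint speeds; "joint_efforts": joint torques, N m; "ee_pos": TCP position; "tcp_rot": TCP orientation; "wrist_force": force on the tool from outside, world axes, zero at the start; "torque": the same for the moment, N m; "opening": finger opening in m.
Only numpy, scipy, OpenCV 4.12 (cv2) and the standard library are available. Lean on these libraries where they do the work, as an engineer would, in place of code of your own. Each camera call takes 0.05 s, during which the arm holds its last target.

## Task

One lane of the tube incubator has been left switched on: its key is still latched down, the other three are up. Go along the row from the robot's left to its right and tap each of the four keys with the fingertips, lightly enough that no key changes its state; then press the latched key home and let go, so that it comes up and all four are off. Grasp nothing, press no other key down meanwhile, and leave the tubes and the other things where they stand.

Things in the scene. Friction and masses are not known exactly. Their poses are not given: they have to be found in the camera images.
- incubator: white dry-block tube incubator, fixed. Origin on the bench under the middle of the key row; x points from the keys to the tube block, y along the row to the left as the robot sees it, z up. Keys at x = 0, y = +60, +20, -20, -60 mm (left to right). Key deck 75 mm high, x -50 to +50, y -130 to +95 mm; behind it the block rises to 100 mm, its tubes to 128 mm, the nearest at x = 95 mm
- key_p: key p, its white cap 30 mm (incubator's x) x 26 mm, 8 mm of travel straight down. Its place in the row differs from start to start. Push-push switch, all four alike. Up: gives at once (about 1 N at the top, 2 N at 1.5 mm down, 3.5 N at 3 mm, 6.5 N at the stop) and springs back, but stays some 4.5 mm down once pushed to the stop. Latched: firm up to 4 N, then gives; pushed to the stop and let go it comes right up
- key_p_top (a point): middle of the flat top face of key p; moves with it: 12 mm above the deck (87 mm above the bench) when up, about 7.5 mm when latched, 4 mm at the stop. The origin of body key_p lies 87 mm below this point
- key_q: key q, its white cap 30 mm (incubator's x) x 26 mm, 8 mm of travel straight down. Its place in the row differs from start to start. Push-push switch, all four alike. Up: gives at once (about 1 N at the top, 2 N at 1.5 mm down, 3.5 N at 3 mm, 6.5 N at the stop) and springs back, but stays some 4.5 mm down once pushed to the stop. Latched: firm up to 4 N, then gives; pushed to the stop and let go it comes right up
- key_q_top (a point): middle of the flat top face of key q; moves with it: 12 mm above the deck (87 mm above the bench) when up, about 7.5 mm when latched, 4 mm at the stop. The origin of body key_q lies 87 mm below this point
- key_r: key r, its white cap 30 mm (incubator's x) x 26 mm, 8 mm of travel straight down. Its place in the row differs from start to start. Push-push switch, all four alike. Up: gives at once (about 1 N at the top, 2 N at 1.5 mm down, 3.5 N at 3 mm, 6.5 N at the stop) and springs back, but stays some 4.5 mm down once pushed to the stop. Latched: firm up to 4 N, then gives; pushed to the stop and let go it comes right up
- key_r_top (a point): middle of the flat top face of key r; moves with it: 12 mm above the deck (87 mm above the bench) when up, about 7.5 mm when latched, 4 mm at the stop. The origin of body key_r lies 87 mm below this point
- key_s: key s, its white cap 30 mm (incubator's x) x 26 mm, 8 mm of travel straight down. Its place in the row differs from start to start. Push-push switch, all four alike. Up: gives at once (about 1 N at the top, 2 N at 1.5 mm down, 3.5 N at 3 mm, 6.5 N at the stop) and springs back, but stays some 4.5 mm down once pushed to the stop. Latched: firm up to 4 N, then gives; pushed to the stop and let go it comes right up
- key_s_top (a point): middle of the flat top face of key s; moves with it: 12 mm above the deck (87 mm above the bench) when up, about 7.5 mm when latched, 4 mm at the stop. The origin of body key_s lies 87 mm below this point
- tube0_mid (a point): half-way up a loose capped sample tube, 16 mm across the cap, 78 mm long, that stands in a well of the incubator's block, 42 mm of it sunk
- tube1_mid (a point): half-way up a loose capped sample tube, 16 mm across the cap, 78 mm long, that stands in a well of the incubator's block, 42 mm of it sunk
- tube2_mid (a point): half-way up a loose capped sample tube, 16 mm across the cap, 78 mm long, that stands in a well of the incubator's block, 42 mm of it sunk
- tube3_mid (a point): half-way up a loose capped sample tube, 16 mm across the cap, 78 mm long, that stands in a well of the incubator's block, 42 mm of it sunk
- vial_mid (a point): loose: small closed vial, 22 mm across, 38 mm tall, standing on the right-hand end of the key deck, about 48 mm beyond the middle of the right-most key; the point is its middle
- marker_mid (a point): loose: marker pen, 134 mm long, 13 mm thick, lying on the bench in front of the incubator; the point is its middle
- cup_mid (a point): loose: closed specimen cup with a yellow lid, 61 mm across, 64 mm tall, on the bench to the left of the incubator; the point is half-way up
- tipbox_mid (a point): loose: pipette-tip box, 84 x 120 x 72 mm, on the bench to the right of the incubator; the point is half-way up

How it is judged (in metres and radians):
On the way, in this order (a step that is already met when the one before it is completed fails the run):
1. the left-most key is tapped with the fingers (((contact force between the fingers and key_p above 0.4 N and y of key_p_top in the frame of incubator between 0.05 and 0.07 m) or (contact force between the fingers and key_q above 0.4 N and y of key_q_top in the frame of incubator between 0.05 and 0.07 m) or (contact force between the fingers and key_r above 0.4 N and y of key_r_top in the frame of incubator between 0.05 and 0.07 m) or (contact force between the fingers and key_s above 0.4 N and y of key_s_top in the frame of incubator between 0.05 and 0.07 m))), for 0.02 s.
2. the second from the left key is tapped with the fingers (((contact force between the fingers and key_p above 0.4 N and y of key_p_top in the frame of incubator between 0.01 and 0.03 m) or (contact force between the fingers and key_q above 0.4 N and y of key_q_top in the frame of incubator between 0.01 and 0.03 m) or (contact force between the fingers and key_r above 0.4 N and y of key_r_top in the frame of incubator between 0.01 and 0.03 m) or (contact force between the fingers and key_s above 0.4 N and y of key_s_top in the frame of incubator between 0.01 and 0.03 m))), for 0.02 s.
3. the third from the left key is tapped with the fingers (((contact force between the fingers and key_p above 0.4 N and y of key_p_top in the frame of incubator between -0.03 and -0.01 m) or (contact force between the fingers and key_q above 0.4 N and y of key_q_top in the frame of incubator between -0.03 and -0.01 m) or (contact force between the fingers and key_r above 0.4 N and y of key_r_top in the frame of incubator between -0.03 and -0.01 m) or (contact force between the fingers and key_s above 0.4 N and y of key_s_top in the frame of incubator between -0.03 and -0.01 m))), for 0.02 s.
4. the right-most key is tapped with the fingers (((contact force between the fingers and key_p above 0.4 N and y of key_p_top in the frame of incubator between -0.07 and -0.05 m) or (contact force between the fingers and key_q above 0.4 N and y of key_q_top in the frame of incubator between -0.07 and -0.05 m) or (contact force between the fingers and key_r above 0.4 N and y of key_r_top in the frame of incubator between -0.07 and -0.05 m) or (contact force between the fingers and key_s above 0.4 N and y of key_s_top in the frame of incubator between -0.07 and -0.05 m))), for 0.02 s.
5. after the taps the fingers are off the keys and the latched key is still down (contact force between the fingers and key_p below 0.1 N and contact force between the fingers and key_q below 0.1 N and contact force between the fingers and key_r below 0.1 N and contact force between the fingers and key_s below 0.1 N and z of any of key_p_top, key_q_top, key_r_top, key_s_top in the frame of incubator below 0.084 m), for 0.1 s.
6. the latched key is pressed home (z of any of key_p_top, key_q_top, key_r_top, key_s_top in the frame of incubator below 0.0805 m), for 0.02 s.
At the end, for the whole second after the job is handed in: all four keys are up (less than 1 mm down) (z of each of key_p_top, key_q_top, key_r_top, key_s_top in the frame of incubator above 0.086 m); the robot touches nothing.
It fails at once if a second key is pushed down (more than 3 mm) while the latched one is down (z of each of key_p_top, key_q_top in the frame of incubator below 0.084 m or z of each of key_p_top, key_r_top in the frame of incubator below 0.084 m or z of each of key_p_top, key_s_top in the frame of incubator below 0.084 m or z of each of key_q_top, key_r_top in the frame of incubator below 0.084 m or z of each of key_q_top, key_s_top in the frame of incubator below 0.084 m or z of each of key_r_top, key_s_top in the frame of incubator below 0.084 m).
It fails at once if a tube, the vial, the marker, the cup or the tip box is lifted, carried or shoved (more than 15 mm from where it stood) (distance of any of tube0_mid, tube1_mid, tube2_mid, tube3_mid, vial_mid, marker_mid, cup_mid, tipbox_mid from where it was at the start of the episode above 0.015 m).
It also fails if it takes over 45 s, if anything falls off the work surface, if the arm or the gripper's body presses on something with over 40 N, if the wrist force passes 120 N, or if a joint passes its speed limit or range.

## Working session

There is one attempt and no reset: what is moved stays moved. The work goes in short steps, Python scripts to look and compute and a tool call to move; the robot and the scene stay as the last step left them, time stands still between calls to the robot, and variables do not carry over. Pictures are saved under pics/ and viewed, and the job is handed in when it is done.

Besides the shell and the picture viewer there is one more tool, called after "Request:" as name(argument=value, ...), one argument or row to a line, values as JSON. apply_moves: Moves the arm, as the interface text tells. Its arguments: {"type":"object","properties":{"targets":{"type":"array"},"newtons":{"type":"number"}},"required":["targets"]}

```bash
mkdir -p pics; python3 - <<'E'
from workcell import bot, camera, recognise
import cv2, numpy as np
print(bot.get_obs())
for n in ["scene","top","wrist"]:
    c=camera(n); cv2.imwrite(f"pics/{n}0.png",cv2.cvtColor(c["img"],cv2.COLOR_RGB2BGR))
    print(n,c["intrinsics"],c["origin"],c["rotation"],[k for k in c])
    for q in ["incubator","key_p","vial_mid","tube0_mid"]:
        print(q,[(np.round(d["box"],1).tolist(),round(d["conf"],2)) for d in recognise(q,n)][:6])
E
```

```text
{'time': 0.0, 'q': array([-6.85252095e+01,  5.01000192e+00,  1.00340709e+01,  9.50999600e+01,
        4.68002986e-04,  8.99995302e+01]), 'qd': array([-0.09089776,  0.14987077,  0.05369587, -0.02759932,  0.08672465,
       -0.1503021 ]), 'joint_efforts': array([-8.63697278e-04, -5.20384777e+01,  4.64807081e+01,  1.61949563e-02,
       -1.60132737e-05,  2.67001576e-05]), 'ee_pos': array([ 0.20126623, -0.51159774,  0.23059018]), 'tcp_rot': array([-1.79924109e+02, -4.68624866e-04,  2.14752597e+01]), 'wrist_force': array([-0.4552466 ,  0.14390495, -0.00447185]), 'torque': array([ 0.05862344, -0.0574865 , -0.00389594]), 'opening': 0.0852976549715334}
scene [[468.7674557    0.         279.48116391]
 [  0.         468.7674557  220.81348513]
 [  0.           0.           1.        ]] [1.28466256 0.04931423 0.50573129] [57.78937169 -0.23128874 93.98968724] ['img', 'intrinsics', 'origin', 'rotation']
incubator [([173.9, 177.6, 323.1, 300.7], 0.73)]
key_p [([265.2, 180.4, 283.3, 189.7], 0.72), ([228.1, 182.9, 241.2, 196.2], 0.47), ([247.5, 182.7, 262.2, 196.3], 0.46)]
vial_mid [([180.6, 175.7, 1
[... 274 characters left out ...]
2] ['img', 'intrinsics', 'origin', 'rotation']
incubator [([245.9, 135.1, 407.8, 311.5], 0.84)]
key_p [([331.9, 259.1, 349.4, 276.9], 0.82), ([354.2, 250.4, 371.5, 272.1], 0.7), ([286.4, 271.2, 302.2, 291.1], 0.53), ([309.2, 262.4, 327.1, 285.5], 0.49)]
vial_mid [([385.6, 247.9, 401.5, 261.0], 0.66)]
tube0_mid [([301.2, 212.2, 310.3, 221.5], 0.54), ([333.7, 259.7, 351.9, 278.5], 0.17)]
wrist [[311.58199792   0.         277.95085934]
 [  0.         311.58199792 208.01523935]
 [  0.           0.           1.        ]] [ 0.26487614 -0.48661238  0.37394911] [-1.56883234e+01  3.72033596e-02 -6.84134570e+01] ['img', 'intrinsics', 'origin', 'rotation']
incubator []
key_p []
vial_mid []
tube0_mid []
```

View pics/top0.png

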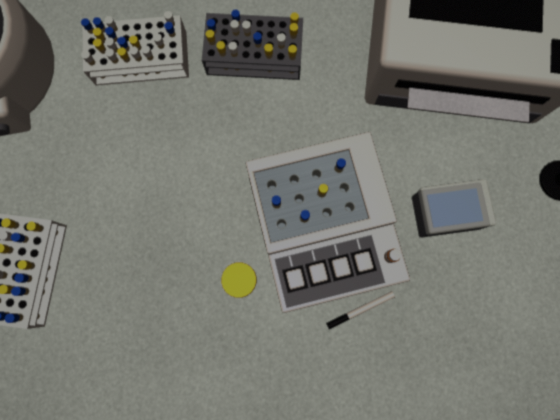

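View pics/scene0.png

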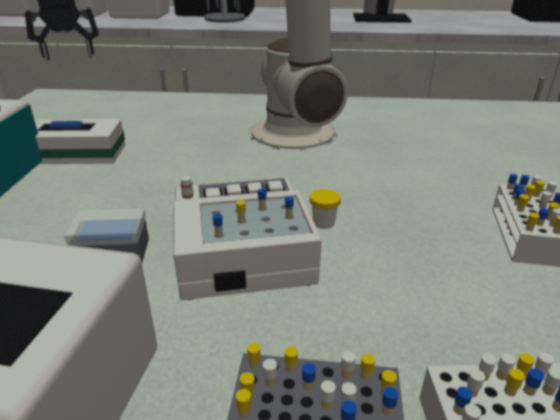

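```bash
cat > h.py <<'E'
import numpy as np, cv2
from scipy.spatial.transform import Rotation as R
def rot(c):
    r=np.array(c["rotation"]); return r if r.shape==(3,3) else R.from_euler("xyz",r,degrees=True).as_matrix()
def ray(c,uv,z):
    K=np.array(c["intrinsics"]); p=np.linalg.inv(K)@[uv[0],uv[1],1]
    d=rot(c)@[p[0],-p[1],-p[2]]; o=np.array(c["origin"]); return o+d*(z-o[2])/d[2]
def proj(c,P):
    p=rot(c).T@(np.array(P)-c["origin"]); q=np.array(c["intrinsics"])@[p[0],-p[1],-p[2]]; return q[:2]/q[2]
def fit(pts,ys):
    # fit origin & yaw from key centres; pts left to right
    pts=np.array(pts)[:,:2]; ys=np.array(ys); m=pts.mean(0); u=((pts-m)*(ys-ys.mean())[:,None]).sum(0)
    yaw=np.arctan2(u[1],u[0])-np.pi/2
    o=m-ys.mean()*np.array([-np.sin(yaw),np.cos(yaw)])
    return o,np.degrees(yaw)
def inc2w(o,yaw,p):
    return np.r_[o+R.from_euler("z",yaw,degrees=True).as_matrix()[:2,:2]@np.array(p[:2]),p[2]]
E
python3 - <<'E'
from workcell import bot, camera, recognise
from h import *
c=camera("top"); im=c["img"]
cv2.imwrite("pics/topz.png",cv2.resize(cv2.cvtColor(im[220:320,260:420],cv2.COLOR_RGB2BGR),None,fx=5,fy=5,interpolation=cv2.INTER_CUBIC))
g=im.min(2)[230:300,275:385]; m=(g>150).astype(np.uint8)
n,l,s,ce=cv2.connectedComponentsWithStats(m)
for i in range(1,n):
    if s[i,4]>60: print(s[i],ce[i]+[275,230])
b=sorted(recognise("key_p","top"),key=lambda d:d["box"][0])
P=[]
for d in b:
    x=d["box"]; uv=[(x[0]+x[2])/2,(x[1]+x[3])/2]; print(uv,d["conf"],ray(c,uv,.087).round(4))
    P.append(ray(c,uv,.087))
if len(P)==4: print(fit(P,[.06,.02,-.02,-.06]), [np.linalg.norm(P[i]-P[i+1]) for i in range(3)])
s=camera("scene")["img"]
cv2.imwrite("pics/scz.png",cv2.resize(cv2.cvtColor(s[165:215,165:315],cv2.COLOR_RGB2BGR),None,fx=5,fy=5,interpolation=cv2.INTER_CUBIC))
E
```

```text
[  0   0  75  20 280] [304.96071429 239.47142857]
[ 0 11 60 16 98] [303.44897959 248.81632653]
[82 26  9 13 80] [361.6375 261.375 ]
[ 60  30  12  15 113] [340.40707965 266.99115044]
[ 37  36  12  14 134] [317.76119403 272.43283582]
[ 14  41  13  15 136] [294.91911765 278.38235294]
[295.5, 279.9] 0.7 [ 0.4867 -0.0137  0.087 ]
[318.85, 275.15] 0.49 [ 0.4949 -0.0526  0.087 ]
[323.1, 191.55] 0.33 [ 0.638  -0.0609  0.087 ]
[342.4, 270.15] 0.86 [ 0.5035 -0.0921  0.087 ]
[361.8, 260.75] 0.79 [ 0.5194 -0.1249  0.087 ]
```

View pics/topz.png

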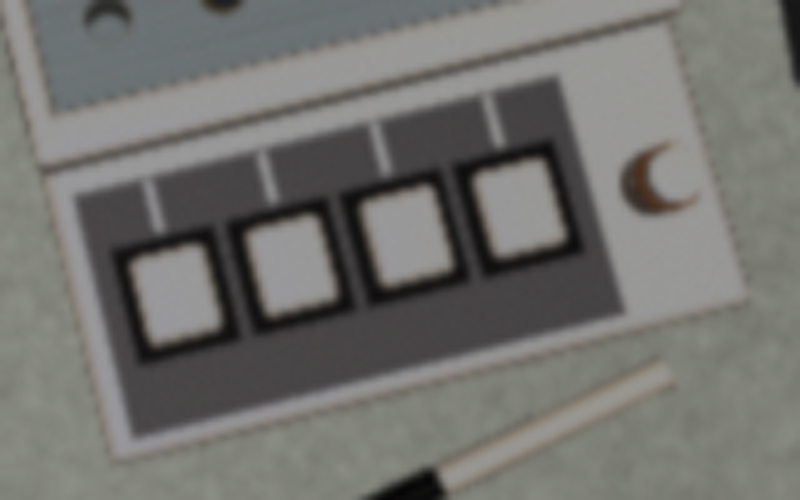

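View pics/scz.png

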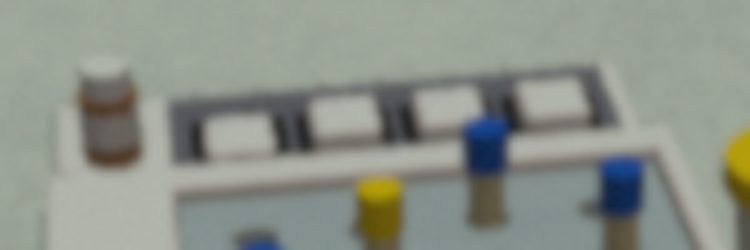

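```bash
python3 - <<'E'
from workcell import bot, camera, recognise
from h import *
c=camera("top")
P=[ray(c,uv,z) for uv,z in zip([(295.6,279.2),(318.6,272.8),(341.4,266.8),(363.8,261.4)],[.087,.087,.087,.0825])]
print(np.round(P,4)); o,y=fit(P,[.06,.02,-.02,-.06]); print(o,y,[np.linalg.norm(P[i]-P[i+1]) for i in range(3)])
for n,p in dict(c1=(-.05,.095,.075),c2=(-.05,-.13,.075)).items():print(n,proj(c,inc2w(o,y,p)))
ob=bot.get_obs(); print(ob["ee_pos"],ob["tcp_rot"])
E
```

```text
[[ 0.4879 -0.0138  0.087 ]
 [ 0.4988 -0.0522  0.087 ]
 [ 0.5091 -0.0905  0.087 ]
 [ 0.5187 -0.129   0.0825]]
[ 0.50361478 -0.07139677] 14.980500985728678 [np.float64(0.03994276473568121), np.float64(0.03962450559146519), np.float64(0.0399448864612782)]
c1 [282.59394355 313.95418827]
c2 [411.34618984 279.79772403]
[ 0.20136247 -0.51181578  0.23132486] [ 1.79997855e+02 -4.26736554e-04  2.14753937e+01]
```

Request:
apply_moves(
  targets=[0.84,1.22,0,0,0,1.16,0,1.68,2.44,0,0,0,2.32,0,2.52,3.66,0,0,0,3.48,0,3.36,4.88,0,0,0,4.64,0,4.2,6.1,0,0,0,5.8,0],
  newtons=30,
)

```text
time: 1.45
ee_pos: [0.328, -0.3273, 0.2314]
tcp_rot: [180.0, 0.0, 56.5]
wrist_force: [0.4, -0.6, -0.0]
opening: 0.0125
```

Request:
apply_moves(
  targets=[0.84,1.22,0,0,0,1.16,0,1.68,2.44,0,0,0,2.32,0,2.52,3.66,0,0,0,3.48,0,3.36,4.88,0,0,0,4.64,0,4.2,6.1,0,0,0,5.8,0],
)

```text
time: 1.95
ee_pos: [0.4541, -0.1441, 0.2315]
tcp_rot: [180.0, 0.0, 91.4]
wrist_force: [0.2, -1.2, -0.2]
opening: 0.0001
```

Request:
apply_moves(
  targets=[0.84,1.22,0,0,0,1.16,0,1.68,2.48,0,0,0,2.32,0,1.68,2.48,0,0,0,2.32,0,1.68,2.48,0,0,0,2.32,0],
)

```text
time: 2.35
ee_pos: [0.5039, -0.0706, 0.231]
tcp_rot: [-180.0, -0.0, 105.1]
wrist_force: [-0.2, -0.6, 0.0]
opening: -0.0001
```

```bash
python3 - <<'E'
from workcell import bot, camera, recognise
from h import *
c=camera("wrist"); ob=bot.get_obs(); print(ob["time"],ob["ee_pos"],ob["tcp_rot"],ob["opening"],ob["wrist_force"],ob["q"])
print(c["origin"],c["rotation"])
cv2.imwrite("pics/w1.png",cv2.cvtColor(c["img"],cv2.COLOR_RGB2BGR))
o=np.array([0.5036,-0.0714]);y=15
for k,z in zip([.06,.02,-.02,-.06],[.087,.087,.087,.0825]): print(k,proj(c,inc2w(o,y,(0,k,z))).round(1))
for d in recognise("key_p","wrist"): print(np.round(d["box"],1),d["conf"])
E
```

```text
2.4 [ 0.50354738 -0.07143782  0.23118172] [-1.79966945e+02  3.38928244e-03  1.04978853e+02] 0.00017613893784424538 [-0.8084404  -0.70271781  0.42687656] [-8.06561888e+00 -6.80953734e-01  4.23342611e+00  9.49434702e+01
 -1.60579572e-02  6.69555335e+01]
[ 0.48600092 -0.00431699  0.37369439] [-15.64647644   0.05050565  15.19301428]
0.06 [277.8 131.6]
0.02 [277.7 175.9]
-0.02 [277.5 217.1]
-0.06 [277.4 253.5]
[259.3 237.3 292.7 248.8] 0.82
[436.7 251.5 473.6 283.5] 0.7
[262.7 115.8 296.2 144. ] 0.6
[262.6 201.9 290.9 227.1] 0.59
[260.6 158.9 292.7 191.3] 0.58
```

View pics/w1.png

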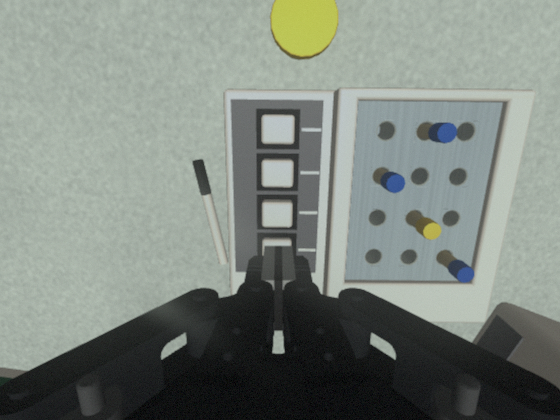

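Request:
apply_moves(
  targets=[-0.27,0.98,-1.0,0,0,0,0,-0.53,1.96,-2.2,0,0,0,0,-0.53,1.96,-3.4,0,0,0,0,-0.53,1.96,-4.4,0,0,0,0,-0.53,1.96,-4.4,0,0,0,0],
)

```text
time: 2.95
ee_pos: [0.4852, -0.0136, 0.0958]
tcp_rot: [-179.7, -0.1, 104.9]
wrist_force: [-0.3, 0.5, -0.1]
opening: -0.0003
```

```bash
cat > st.py <<'E'
from workcell import bot, camera
from h import *
import sys
F=[];Z=[]
for i in range(int(sys.argv[2])):
    c=camera(sys.argv[3] if len(sys.argv)>3 else "top"); ob=bot.get_obs(); F.append(ob["wrist_force"]); Z.append(ob["ee_pos"])
print(ob["time"],"F",np.mean(F,0).round(2),"pos",np.mean(Z,0).round(5),"std z",np.std([z[2] for z in Z]).round(5),np.std(F,0).round(2))
if sys.argv[1]!="-": cv2.imwrite(f"pics/{sys.argv[1]}.png",cv2.cvtColor(c["img"],cv2.COLOR_RGB2BGR))
E
python3 st.py w2 4 wrist
```

```text
3.15 F [-0.15 -0.19  0.33] pos [ 0.4878  -0.0135   0.10035] std z 0.00116 [0.59 0.7  0.28]
```

View pics/w2.png

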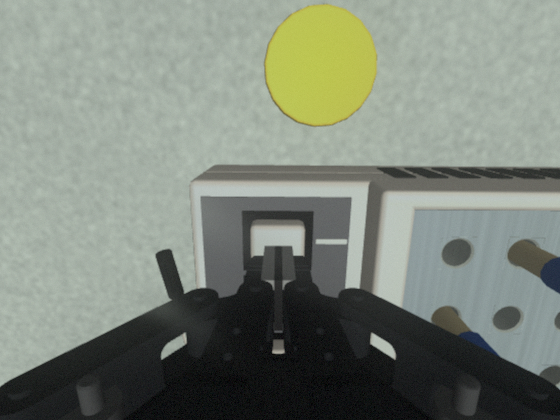

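```bash
python3 - <<'E'
from workcell import bot, camera
from h import *
c=camera("wrist"); ob=bot.get_obs(); print(ob["time"],ob["ee_pos"],ob["wrist_force"])
o=np.array([0.5036,-0.0714])
for p in [(0,.06,.087),(0,.073,.087),(-.015,.073,.087),(.015,.073,.087),(-.05,.095,.075),(.05,.095,.075)]: print(p,proj(c,inc2w(o,15,p)).round(1))
print("tcp",proj(c,ob["ee_pos"]), proj(c,ob["ee_pos"]+.011*np.array([-np.sin(.2618),np.cos(.2618),0])))
E
```

```text
3.2 [ 0.48885554 -0.01322299  0.10146753] [ 0.02474746  0.20018584 -0.02066409]
(0, 0.06, 0.087) [276.7 251.4]
(0, 0.073, 0.087) [276.7 228.8]
(-0.015, 0.073, 0.087) [248.6 228.8]
(0.015, 0.073, 0.087) [304.8 228.8]
(-0.05, 0.095, 0.075) [186.  183.9]
(0.05, 0.095, 0.075) [367.2 183.9]
tcp [278.31479578 263.03134273] [278.33029963 242.5295278 ]
```

Request:
apply_moves(
  targets=[-0.02,0.06,-0.1,0,0,0,0,-0.02,0.06,-0.2,0,0,0,0,-0.02,0.06,-0.2,0,0,0,0],
)

```text
time: 3.5
ee_pos: [0.4872, -0.0108, 0.0931]
tcp_rot: [-180.0, -0.0, 105.0]
wrist_force: [0.4, -0.1, -0.7]
opening: 0.0003
```

```bash
python3 st.py w3 8 wrist
```

```text
3.9 F [-0.06  0.41 -0.11] pos [ 0.48724 -0.01078  0.0933 ] std z 7e-05 [0.4  0.3  0.41]
```

Request:
apply_moves(
  targets=[0,0,-0.1,0,0,0,0,0,0,-0.17,0,0,0,0,0,0,-0.21,0,0,0,0,0,0,-0.24,0,0,0,0,0,0,-0.24,0,0,0,0],
)

```text
time: 4.4
ee_pos: [0.4872, -0.0108, 0.086]
tcp_rot: [-180.0, -0.0, 105.0]
wrist_force: [-0.6, -0.5, 1.6]
opening: 0.0002
```

```bash
python3 st.py w4 8 wrist
```

```text
4.8 F [-0.79  0.21  1.57] pos [ 0.4872  -0.01082  0.08614] std z 2e-05 [0.38 0.27 0.21]
```

View pics/w4.png

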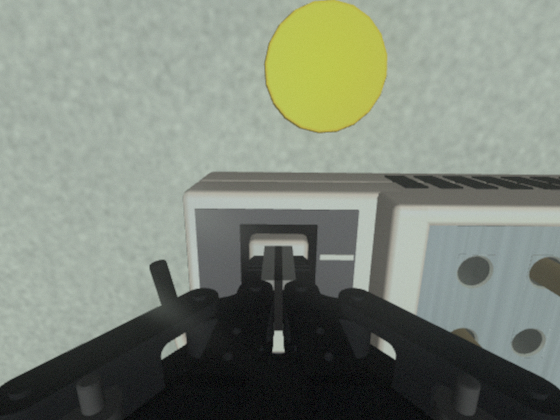

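Request:
apply_moves(
  targets=[0,0,0.3,0,0,0,0,0.1,-0.4,0.4,0,0,0,0,0.23,-0.82,0.4,0,0,0,0,0.33,-1.22,0.4,0,0,0,0,0.33,-1.22,0.4,0,0,0,0],
)

```text
time: 5.3
ee_pos: [0.4974, -0.0492, 0.0978]
tcp_rot: [-180.0, 0.0, 104.9]
wrist_force: [-0.4, -0.9, 0.2]
opening: -0.0003
```

Request:
apply_moves(
  targets=[0,0,-0.1,0,0,0,0,0,0,-0.2,0,0,0,0,0,0,-0.3,0,0,0,0,0,0,-0.37,0,0,0,0,0,0,-0.4,0,0,0,0],
)

```text
time: 5.8
ee_pos: [0.497, -0.0471, 0.0859]
tcp_rot: [-180.0, -0.0, 105.0]
wrist_force: [-0.7, 0.7, 1.3]
opening: -0.0001
```

```bash
python3 st.py w5 8 wrist
```

```text
6.2 F [-0.61  0.86  1.37] pos [ 0.49712 -0.04727  0.08615] std z 0.00013 [0.47 0.57 0.47]
```

View pics/w5.png

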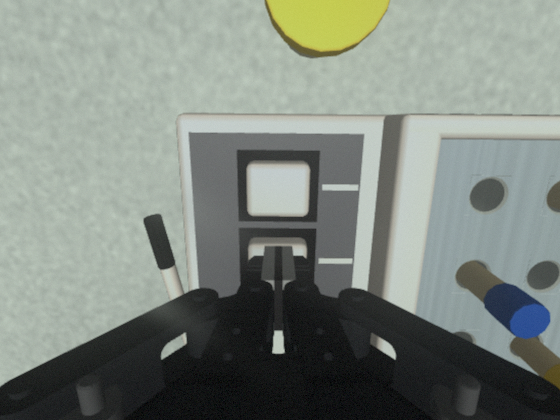

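Request:
apply_moves(
  targets=[0,0,0.3,0,0,0,0,0.1,-0.4,0.4,0,0,0,0,0.23,-0.84,0.4,0,0,0,0,0.34,-1.26,0.4,0,0,0,0,0.34,-1.26,0.4,0,0,0,0],
)

```text
time: 6.7
ee_pos: [0.5077, -0.0872, 0.0977]
tcp_rot: [-180.0, 0.0, 104.9]
wrist_force: [0.3, -0.5, 0.2]
opening: -0.0001
```

Request:
apply_moves(
  targets=[0,0,-0.1,0,0,0,0,0,0,-0.2,0,0,0,0,0,0,-0.3,0,0,0,0,0,0,-0.37,0,0,0,0,0,0,-0.4,0,0,0,0],
)

```text
time: 7.2
ee_pos: [0.5072, -0.0849, 0.0859]
tcp_rot: [-180.0, -0.0, 105.0]
wrist_force: [-0.7, 1.0, 1.6]
opening: -0.0003
```

```bash
python3 st.py w6 8 wrist
```

```text
7.6 F [-0.52  0.55  1.07] pos [ 0.50733 -0.08508  0.08617] std z 0.00013 [0.26 0.42 0.4 ]
```

View pics/w6.png

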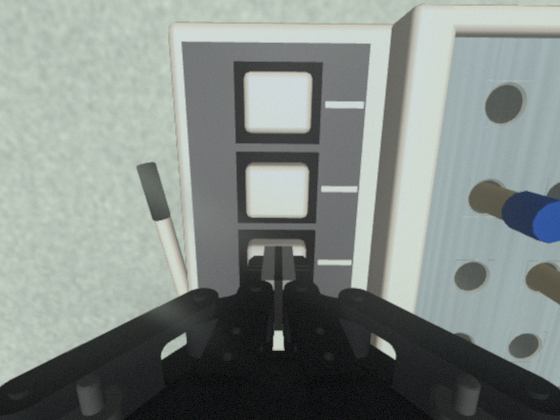

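Request:
apply_moves(
  targets=[0,0,-0.02,0,0,0,0,0,0,-0.02,0,0,0,0],
)

```text
time: 7.8
ee_pos: [0.5074, -0.0852, 0.0855]
tcp_rot: [180.0, -0.0, 105.0]
wrist_force: [0.6, 0.6, 1.6]
opening: -0.0001
```

```bash
python3 st.py - 10 wrist
```

```text
8.3 F [-0.28  1.26  1.71] pos [ 0.50739 -0.0852   0.08552] std z 2e-05 [0.56 0.39 0.35]
```

Request:
apply_moves(
  targets=[0,0,0.32,0,0,0,0,0.1,-0.4,0.42,0,0,0,0,0.23,-0.84,0.42,0,0,0,0,0.34,-1.26,0.42,0,0,0,0,0.34,-1.26,0.42,0,0,0,0],
)

```text
time: 8.8
ee_pos: [0.5178, -0.125, 0.0977]
tcp_rot: [-180.0, 0.0, 104.9]
wrist_force: [-1.1, -0.2, 0.2]
opening: -0.0
```

Request:
apply_moves(
  targets=[0,0,-0.1,0,0,0,0,0,0,-0.2,0,0,0,0,0,0,-0.3,0,0,0,0,0,0,-0.37,0,0,0,0,0,0,-0.4,0,0,0,0],
)

```text
time: 9.3
ee_pos: [0.5174, -0.1227, 0.0857]
tcp_rot: [-180.0, -0.0, 105.0]
wrist_force: [0.4, 0.3, -0.5]
opening: -0.0001
```

```bash
python3 st.py w7 10 wrist
```

```text
9.8 F [ 0.13 -0.28 -0.06] pos [ 0.51757 -0.12295  0.08613] std z 0.00015 [0.41 0.6  0.54]
```

View pics/w7.png

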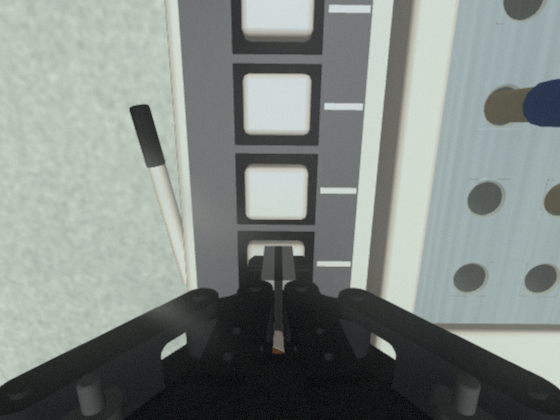

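Request:
apply_moves(
  targets=[0,0,-0.06,0,0,0,0,0,0,-0.1,0,0,0,0,0,0,-0.11,0,0,0,0],
)

```text
time: 10.1
ee_pos: [0.5174, -0.123, 0.0825]
tcp_rot: [-180.0, -0.0, 105.0]
wrist_force: [-0.4, 0.6, 0.3]
opening: 0.0001
```

```bash
python3 st.py - 6 wrist
```

```text
10.4 F [0.16 0.13 0.05] pos [ 0.51751 -0.12302  0.08272] std z 0.0001 [0.32 0.22 0.27]
```

Request:
apply_moves(
  targets=[0,0,-0.01,0,0,0,0,0,0,-0.01,0,0,0,0],
)

```text
time: 10.6
ee_pos: [0.5175, -0.123, 0.0824]
tcp_rot: [-180.0, -0.0, 105.0]
wrist_force: [0.3, -0.6, 1.3]
opening: -0.0001
```

```bash
python3 st.py - 8 wrist
```

```text
11.0 F [ 0.12 -0.2   0.1 ] pos [ 0.51755 -0.12301  0.08249] std z 2e-05 [0.29 0.62 0.61]
```

Request:
apply_moves(
  targets=[0,0,-0.006,0,0,0,0,0,0,-0.006,0,0,0,0],
)

```text
time: 11.2
ee_pos: [0.5175, -0.123, 0.0823]
tcp_rot: [-180.0, 0.0, 105.0]
wrist_force: [0.5, -0.1, 0.1]
opening: 0.0002
```

```bash
python3 st.py - 10 wrist
```

```text
11.7 F [0.14 0.19 0.23] pos [ 0.51754 -0.12301  0.0823 ] std z 2e-05 [0.47 0.33 0.38]
```

Request:
apply_moves(
  targets=[0,0,-0.006,0,0,0,0,0,0,-0.006,0,0,0,0],
)

```text
time: 11.9
ee_pos: [0.5176, -0.123, 0.0823]
tcp_rot: [180.0, 0.0, 105.0]
wrist_force: [-0.2, 0.3, 1.2]
opening: 0.0002
```

```bash
python3 st.py - 10 wrist
```

```text
12.4 F [-0.4   0.27  2.14] pos [ 0.51758 -0.12302  0.08223] std z 2e-05 [0.51 0.6  0.53]
```

Request:
apply_moves(
  targets=[0,0,0.1,0,0,0,0,0,0,0.3,0,0,0,0,0,0,0.4,0,0,0,0,0,0,0.4,0,0,0,0,0,0,0.4,0,0,0,0],
)

```text
time: 12.9
ee_pos: [0.5176, -0.123, 0.0942]
tcp_rot: [180.0, 0.0, 105.0]
wrist_force: [0.4, -0.2, 0.3]
opening: 0.0001
```

```bash
python3 st.py s8 4 scene; python3 -c "
import cv2;s=cv2.imread('pics/s8.png');cv2.imwrite('pics/s8z.png',cv2.resize(s[145:215,165:315],None,fx=5,fy=5,interpolation=cv2.INTER_CUBIC))"
```

```text
13.1 F [ 0.25 -0.22  0.04] pos [ 0.51745 -0.123    0.09395] std z 5e-05 [0.44 0.79 0.33]
```

View pics/s8z.png

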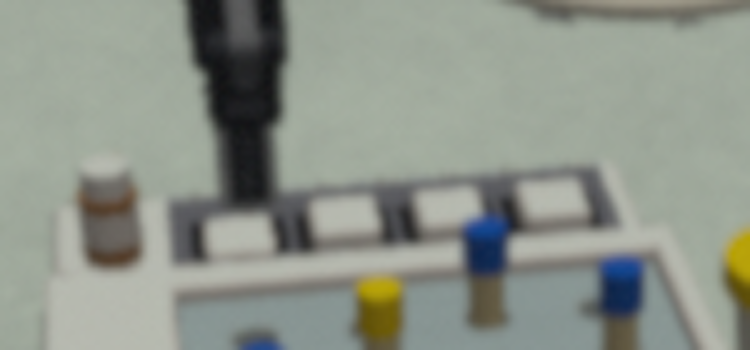

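Request:
apply_moves(
  targets=[0,0,-0.15,0,0,0,0,0,0,-0.3,0,0,0,0,0,0,-0.4,0,0,0,0,0,0,-0.47,0,0,0,0,0,0,-0.51,0,0,0,0],
)

```text
time: 13.6
ee_pos: [0.5175, -0.123, 0.0791]
tcp_rot: [180.0, 0.0, 105.0]
wrist_force: [-3.0, 0.2, 6.2]
opening: -0.0003
```

```bash
python3 st.py - 6 wrist
```

```text
13.9 F [-2.11  0.46  5.82] pos [ 0.51751 -0.12299  0.07927] std z 8e-05 [0.46 0.46 0.31]
```

Request:
apply_moves(
  targets=[0,0,-0.02,0,0,0,0,0,0,-0.03,0,0,0,0,0,0,-0.03,0,0,0,0],
)

```text
time: 14.2
ee_pos: [0.5176, -0.123, 0.079]
tcp_rot: [180.0, 0.0, 105.0]
wrist_force: [-3.4, 0.7, 10.1]
opening: 0.0002
```

```bash
python3 st.py - 4 wrist
```

```text
14.4 F [-3.68  1.2   9.95] pos [ 0.51763 -0.12301  0.07902] std z 2e-05 [0.54 0.63 0.4 ]
```

At the stop (z 79.0 mm, 10 N). I'll let go and rise.

Request:
apply_moves(
  targets=[0,0,0.1,0,0,0,0,0,0,0.3,0,0,0,0,0,0,0.6,0,0,0,0,0,0,1.2,0,0,0,0,0,0,2.2,0,0,0,0],
)

```text
time: 14.9
ee_pos: [0.5167, -0.1228, 0.1433]
tcp_rot: [-179.8, -0.1, 105.0]
wrist_force: [0.5, -0.4, -0.2]
opening: -0.0001
```

Request:
apply_moves(
  targets=[0,0,1,0,0,0,0,0,0,2,0,0,0,0,0,0,3,0,0,0,0,0,0,3,0,0,0,0,0,0,3,0,0,0,0],
)

```text
time: 15.4
ee_pos: [0.5179, -0.1231, 0.2346]
tcp_rot: [179.9, 0.0, 105.0]
wrist_force: [-0.5, 0.3, -0.8]
opening: 0.0001
```

```bash
python3 st.py s9 2 scene;python3 st.py w9 2 wrist;python3 st.py t9 2 top; python3 -c "
import cv2,numpy as np;s=cv2.imread('pics/s9.png')[165:215,165:315];t=cv2.imread('pics/t9.png')[200:320,220:420]
a=cv2.resize(s,None,fx=5,fy=5,interpolation=cv2.INTER_CUBIC);b=cv2.resize(t,(750,450)[:2]);w=cv2.imread('pics/w9.png')
cv2.imwrite('pics/f9.png',cv2.resize(np.vstack([a,cv2.resize(w,(750,562))]),(560,606*560//560-10)))"
```

```text
15.5 F [-0.05  0.35 -0.03] pos [ 0.5174  -0.12298  0.23326] std z 0.00028 [0.37 0.24 0.2 ]
15.6 F [-0.39 -0.3   0.1 ] pos [ 0.51716 -0.12292  0.23279] std z 1e-05 [0.27 0.13 0.3 ]
15.7 F [-0.59 -0.01  0.23] pos [ 0.5172  -0.12295  0.23299] std z 7e-05 [0.19 0.11 1.25]
```

View pics/f9.png

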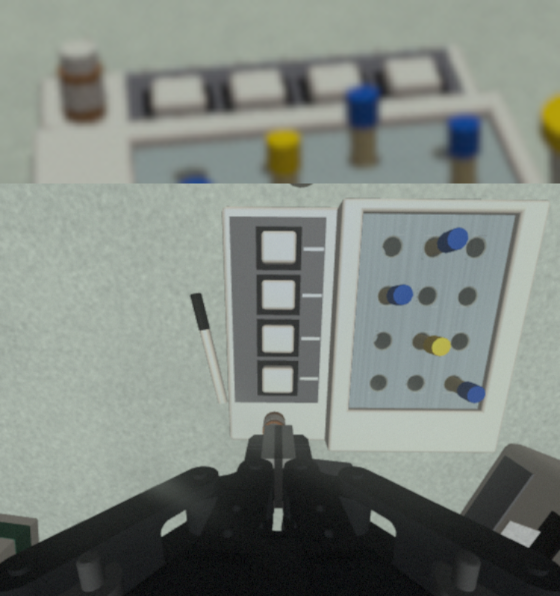

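View pics/t9.png

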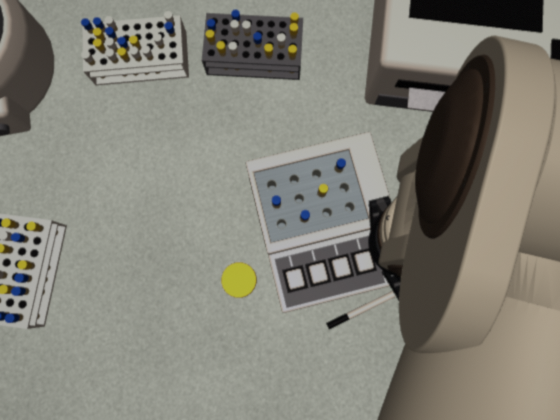

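```bash
python3 -c "
import cv2,numpy as np
f=lambda p:cv2.resize(cv2.imread(p)[165:215,165:315],None,fx=5,fy=5,interpolation=cv2.INTER_CUBIC)
cv2.imwrite('pics/cmp.png',np.vstack([f('pics/scene0.png'),f('pics/s9.png')]))"
```

```text
(no output)
```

View pics/cmp.png

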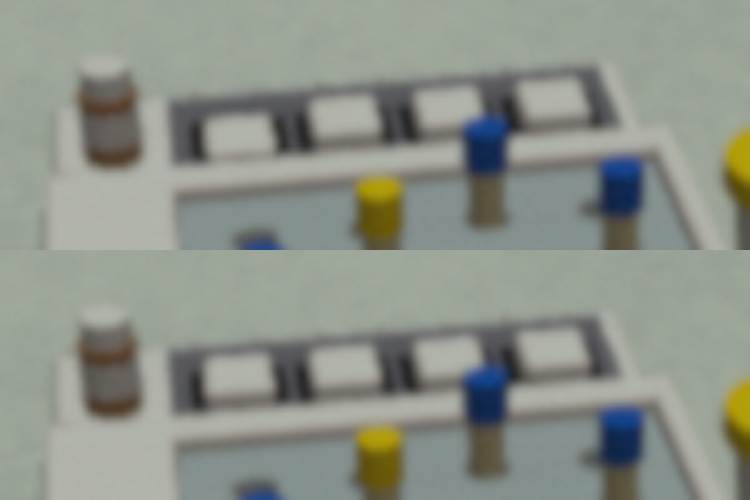

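The right-most cap's top edge moved from row 113 to row 352 − 250 = 102 in the zoomed view. It has come up and now lines up with the other three, and nothing else in the crop has moved. I'll hand in.

```bash
python3 -c "
from workcell import bot
print(bot.job_done()); print(bot.get_obs()['time'])"
```

```text
the job is handed in; nothing more can be done
None
the job is handed in; nothing more can be done
```

I tapped all four keys from left to right, then pressed the latched one home and let go. The last pictures show all four keys up. I handed the job in at about 15.7 s, and it reports no verdict.

- **Taps:** I used the shut fingertips. The first three keys read about 1.6, 1.4 and 1.1 N; I pushed the third slightly deeper to 1.7 N to be sure of contact, and it went down about 1.5 mm. The right-most was the latched one: nothing touched at 86 mm, then it held firm at 82.2 mm with 2.1 N. After lifting off, the scene picture showed it still down.
- **Pressing home:** My first press read only 5.8 N at 79.3 mm, so I went on to the stop at 79.0 mm and 10 N before letting go.
- **Last checks:** In the scene picture the right-most key lines up with the other three. The tubes and vial, and the marker and cup as far as they showed, look unmoved by eye. I did not check the tip box in the last pictures. The arm hovers clear at 0.233 m, with the wrist force at noise level.
- **Disagreement:** The wrist camera put the keys about 2–5 mm further left than the top-camera fit, so I shifted the taps a few millimetres that way.

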